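# Press the vacuum gauge's coupler onto the pump's test nipple and hold it

## Robot

A 7-joint arm with a two-finger parallel gripper is mounted at the origin on the work surface. World frame = base frame: x ahead of the robot, y to its left, z up, the work surface at z = 0. Lengths are in m, angles in rad, forces in N, time in s.
With the tool pointing down it reaches from about 0.35 to 0.9 m from the base axis. Payload 19.9 kg.
Tool frame: the origin (TCP) lies between the finger pads; the fingertips stand 19 mm ahead of it and the grasp point (between the pads) is the TCP; z points along the fingers, y is the direction in which the jaws open and shut (so a half turn about z gives the same grasp; the last joint's range is limited). The gripper opens to 94 mm and grips with 3 to 60 N. Pads are 16 mm wide; open, the fingers measure 119 mm over their backs; the gripper's body (75 mm by 177 mm) begins 78 mm behind the grasp point.
Start: joints at [-1.385, 0.417, -0.01, 1.614, 0.005, 1.111, -0.053], TCP at [0.141, 0.609, 0.224] pointing down, gripper open.
Joint ranges: [-2.81, 2.81], [-0.39, 2.02], [-1.27, 1.25], [0.06, 2.57], [-1.19, 4.33], [0.19, 2], [-2.82, 2.82]. Speed limits (rad/s): [1.89, 1.89, 2.39, 2.39, 3.01, 3.01, 3.01].

## Interface

Orientations are given as a 3x3 rotation matrix whose columns are the frame's x, y, z axes.
In Python, from rig import robot gives the robot as it stands. Calls block until the motion is done:
- robot.move_ptp(position, orientation): joint-space move of the TCP to a pose.
- robot.move_linear(position, velocity=0.15, frame=None, threshold=None): straight line of the TCP; frame=None keeps the orientation; velocity is the mean speed in m/s. With threshold (N) it stops when the force on the tool has changed by that much, and returns True; else False.
- robot.goto_joints(angles): joint-space move.
- robot.gripper_to(opening): finger opening in m; the grip force is fixed at half the most; returns when the fingers have stopped.
- robot.pause(seconds).
- robot.ik(position, orientation): joint angles nearest the present ones, or None.
- robot.get_state(): the state.
- robot.grab_frame(name): name is "scene" or "side" or "wrist"; returns the picture (400x640x3 uint8, red, green, blue); there is no depth.
- robot.camera_info(name): a dict with "fx", "fy", "cx", "cy" (pixels), "rvec" (rotation vector, rad) and "tvec" (3), from world to camera coordinates, as OpenCV has them. Camera axes: x right, y down, z forward; pixel columns grow to the right and rows downward; lengths in m; the calibration is good to about 2 mm. A picture is of the moment at which its call begins: read the wrist's pose just before it. camera_info takes no time and is no camera call; for the wrist camera it gives the pose at the moment of the call.
A pose or a line that the arm cannot do raises robot.PlanningError and nothing moves.
- robot.sign_off(): hands the job in, once; it reports no verdict.
The state is a dict: "time": time; "qpos": joint angles; "joint_vel": joint speeds; "effort": joint torques, N m; "ee_pos": TCP position; "tool_rot": TCP orientation; "force": force on the tool from outside, world axes, zero at the start; "moment": the same for the moment, N m; "opening": finger opening in m.
Only numpy, scipy, OpenCV 4.12 (cv2) and the standard library are available. Lean on these libraries where they do the work, as an engineer would, in place of code of your own. Each camera call takes 0.05 s, during which the arm holds its last target.

## Task

Check the pump's vacuum: lift the hand gauge off its parking post and press its coupler squarely onto the leaning brass nipple on the front of the vacuum pump until the nipple snaps fully in. The nipple's spring pushes back, so finish while still gripping the gauge and holding it pressed fully home, and leave the glassware and other things on the bench undisturbed.

Things in the scene. Friction and masses are not known exactly. Their poses are not given: they have to be found in the camera images.
- gauge_grip (a point): centre of the loose hand gauge's upright black grip block, 26 (x) x 28 (y) x 55 mm; 62.5 mm above the gauge's open lower end, 22.5 mm below the block's top. z up along the gauge. A round dial (40 mm across, 14 thick, face up) sticks out to -x, 12 to 65 mm from the centre line, 7.5 to 21.5 mm below this point: grip across the y faces (28 mm apart), firm enough for a 16 N push along z. 0.22 kg
- socket_floor (a point): same gauge, same axes: centre of the flat inner end (roof) of the steel coupler socket under the grip block, 36.5 mm below gauge_grip; it must come onto the nipple's tip. The socket opens downwards, 26 mm deep, bore 20 mm, flaring to 28 mm over the last 6 mm at its mouth; 29 mm outside, 37 mm at the mouth
- nipple_tip (a point): centre of the flat end of the pump's brass nipple, about 108 mm above the bench when free; moves with it. z points out along the nipple, which leans 25 degrees from vertical to the pump's front (robot's side); y is level; the pump housing is on the +x side. A round pin 17 mm across, its last 5 mm tapering to 9 mm, standing 42 mm out of a 27 mm steel boss; slides 10 mm in against a spring
- pump_foot (a point): the fixed vacuum pump: point on the bench 70 mm below the foot of the nipple; x to the pump's back, z up. Valve block 62 x 60 x 42 mm under the nipple; grey housing 130 mm wide (y) from x = 50 to 200 mm, 115 mm high, with two round heads to 131 mm and a carrying handle to 162 mm at its back
- nipple (a joint): how far the nipple is pushed in, in m: 0 free, 0.010 against its stop (fully home). It takes about 15 N to start it, then it gives way (10 N at half travel) and snaps in, pushing back with only about 5 N at the stop; it springs out again when let go.
- rest_top (a point): parking rest: fixed steel block 75 x 75 x 20 mm; this point is the centre of its top, from which an upright post 14 mm across and 20 mm high stands up inside the gauge's socket. z up.
- beaker: glass beaker 52 mm across, 65 mm high, loose bystander; origin at the centre of its underside
- jar: amber glass jar with black cap, 44 mm across, 60 mm high, loose bystander; origin at the centre of its underside
- bottle: white plastic bottle with cap, 68 mm across, 170 mm high, loose bystander; origin at the centre of its underside
- flask: conical glass flask 76 mm across, 103 mm high, loose bystander; origin at the centre of its underside
- screwdriver: screwdriver lying on the bench, bystander
- cork_ring: cork ring 90 mm across, 22 mm high, bystander; origin at the centre of its underside
- stub_block: fixed valve block 50 x 50 x 30 mm with an upright capped stub, top 60 mm above the bench; not part of the job; origin at the centre of its underside

How it is judged:
On the way, in this order (a step that is already met when the one before it is completed fails the run):
1. the gauge is lifted clear of its parking post, in the gripper (z of socket_floor in the frame of rest_top above 0.055 m and contact force between the fingers and gauge above 1 N and value of joint nipple below 0.002 m), for 0.1 s.
2. the coupler sits squarely on the nipple and has pressed it through its snap (value of joint nipple above 0.0085 m and angle between the z axis of socket_floor and the z axis of nipple_tip, either way round below 0.17 rad and distance between socket_floor and nipple_tip below 0.007 m and angle between socket_floor's own z axis and vertical below 0.7 rad), for 0.3 s.
At the end, for the whole second after the job is handed in: gauge still gripped, at rest (under 20 mm/s) and pressing: nipple in by over 8.5 of its 10 mm, gauge axis within 0.17 rad of the nipple's, socket's inner end within 7 mm of the nipple's tip and pushed onto it with over 2.5 N, fingers pressing on the gauge with over 2 N (all of step 2 and contact force between gauge and nipple above 2.5 N and contact force between the fingers and gauge above 2 N and linear speed of gauge below 0.02 m/s); the arm keeps its last pose, push and grip.
It fails at once if the beaker is shoved or knocked over (moved more than 20 mm or tipped more than 0.5 rad) (distance of beaker from where it was at the start of the episode above 0.02 m or angle between beaker's own z axis and vertical above 0.5 rad).
It fails at once if the jar is shoved or knocked over (moved more than 20 mm or tipped more than 0.5 rad) (distance of jar from where it was at the start of the episode above 0.02 m or angle between jar's own z axis and vertical above 0.5 rad).
It fails at once if the bottle is shoved or knocked over (moved more than 20 mm or tipped more than 0.5 rad) (distance of bottle from where it was at the start of the episode above 0.02 m or angle between bottle's own z axis and vertical above 0.5 rad).
It fails at once if the flask is shoved or knocked over (moved more than 20 mm or tipped more than 0.5 rad) (distance of flask from where it was at the start of the episode above 0.02 m or angle between flask's own z axis and vertical above 0.5 rad).
It fails at once if the screwdriver or the cork ring is shoved away (more than 20 mm) (distance of any of screwdriver, cork_ring from where it was at the start of the episode above 0.02 m).
It also fails if it takes over 45 s, if anything falls off the work surface, if the arm or the gripper's body presses on something with over 40 N, if the wrist force passes 120 N, or if a joint passes its speed limit or range.

## Working session

There is one attempt and no reset: what is moved stays moved. The work goes in short steps, each a Python script; the robot and the scene stay as the last script left them, time stands still between calls to the robot, and variables do not carry over. Pictures are saved under pics/ and viewed, and the job is handed in when it is done.

```bash
ls; mkdir -p pics
python3 - <<'E'
from rig import robot
import cv2
for n in ["scene","side","wrist"]:
    c=robot.camera_info(n); print(n,c)
    cv2.imwrite(f"pics/{n}0.png",robot.grab_frame(n)[:,:,::-1])
s=robot.get_state();print(s)
E
```

```text
pics
scene {'fx': 470.2165913878938, 'fy': 470.2165913878938, 'cx': 323.55140928950914, 'cy': 206.09867377743348, 'rvec': array([ 2.12713928,  1.31327992, -0.51078001]), 'tvec': array([-0.23100246, -0.2902398 ,  1.70676015])}
side {'fx': 419.63097075730104, 'fy': 419.63097075730104, 'cx': 315.3435262003185, 'cy': 195.790607393067, 'rvec': array([ 2.25228333, -0.39170966,  0.17663327]), 'tvec': array([-0.51589462,  0.21227728,  1.2283478 ])}
wrist {'fx': 307.54141180547214, 'fy': 307.54141180547214, 'cx': 315.37423729122975, 'cy': 204.09239287300332, 'rvec': array([-2.30155963, -1.8293311 , -0.22578944]), 'tvec': array([-0.62313678, -0.02530195,  0.39054264])}
{'time': 0.15, 'qpos': array([-1.38550048,  0.41786813, -0.01031933,  1.61399221,  0.00468485,
        1.11069164, -0.05300695]), 'joint_vel': array([-0.00243462, -0.00175789,  0.00029996, -0.00021375,  0.00021249,
        0.00018247, -0.00039649]), 'effort': array([ 3.26377967e-04, -8.51531625e+01,  6.37859758e-01, -4.26135993e+01,
       -4.89698164e-02,  1.70885056e-02,  3.50677533e-05]), 'ee_pos': array([0.14047112, 0.60875026, 0.22396774]), 'tool_rot': array([[-9.74393835e-01,  2.24848016e-01, -1.53783222e-04],
       [ 2.24848061e-01,  9.74393400e-01, -9.22536887e-04],
       [-5.75852322e-05, -9.33492115e-04, -9.99999563e-01]]), 'force': array([0.46013762, 0.60940681, 0.20546738]), 'moment': array([ 0.01703068,  0.02365941, -0.04518533]), 'opening': 0.0938184664492659}
```

View pics/scene0.png

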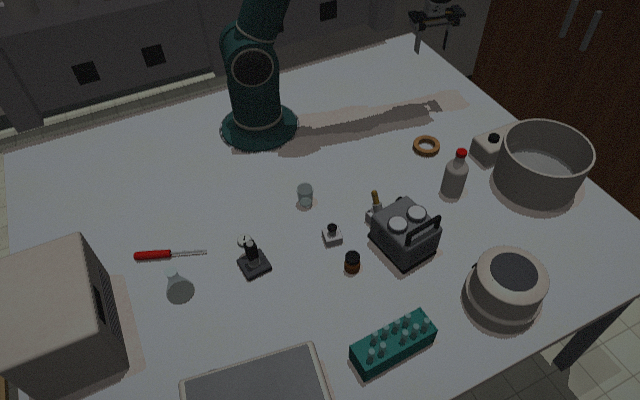

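View pics/side0.png

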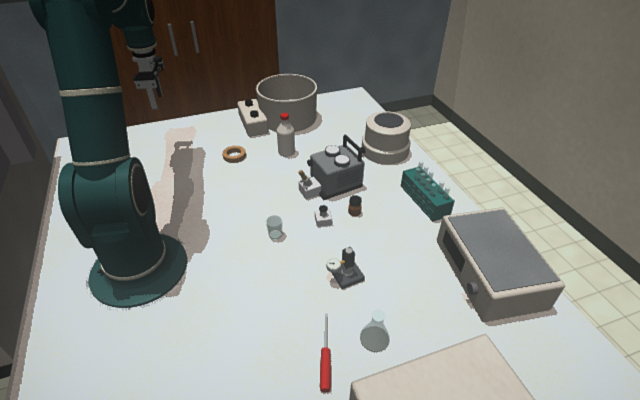

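View pics/wrist0.png

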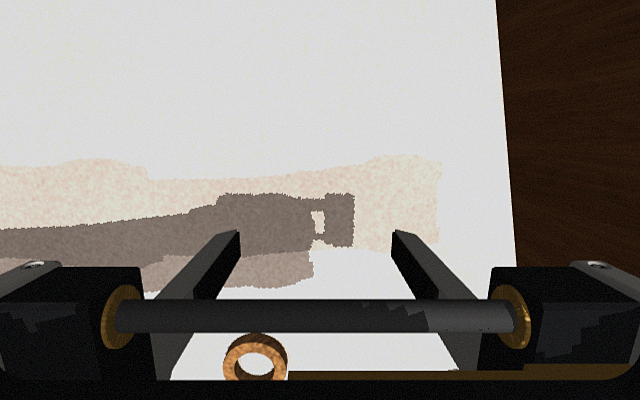

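The scene view shows the gauge and rest at about (252,255), and the nipple at about (376,197) in front of the grey pump. The side view has the gauge at (348,262) and the nipple at (303,176). I'll enlarge both and triangulate.

```bash
cat > h.py <<'E'
import numpy as np, cv2
from rig import robot
def cam(n):
    c=robot.camera_info(n); R=cv2.Rodrigues(np.array(c['rvec'],float))[0]; t=np.array(c['tvec'],float)
    K=np.array([[c['fx'],0,c['cx']],[0,c['fy'],c['cy']],[0,0,1]]); return K,R,t
def ray(C,uv):
    K,R,t=C; d=R.T@np.linalg.solve(K,[uv[0],uv[1],1.]); return -R.T@t,d/np.linalg.norm(d)
def onplane(C,uv,z):
    o,d=ray(C,uv); return o+d*(z-o[2])/d[2]
def proj(C,P):
    K,R,t=C; p=K@(R@np.asarray(P,float)+t); return p[:2]/p[2]
def tri(C1,u1,C2,u2):
    P=[C[0]@np.c_[C[1],C[2]] for C in (C1,C2)]
    X=cv2.triangulatePoints(P[0],P[1],np.array(u1,float).reshape(2,1),np.array(u2,float).reshape(2,1)).ravel()
    X=X[:3]/X[3]; return X,proj(C1,X)-u1,proj(C2,X)-u2
E
python3 - <<'E'
import cv2,numpy as np
a=cv2.imread('pics/scene0.png');b=cv2.imread('pics/side0.png')
def crop(im,x,y,w=50,h=38,s=8): return cv2.resize(im[y:y+h,x:x+w],None,fx=s,fy=s,interpolation=cv2.INTER_CUBIC)
g=np.vstack([np.hstack([crop(a,230,232),crop(a,355,180)]),np.hstack([crop(b,322,245),crop(b,290,162)])])
g=cv2.convertScaleAbs(g,alpha=1.6)
cv2.imwrite('pics/crops.png',g[:600,:800])
E
```

```text
(no output)
```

View pics/crops.png

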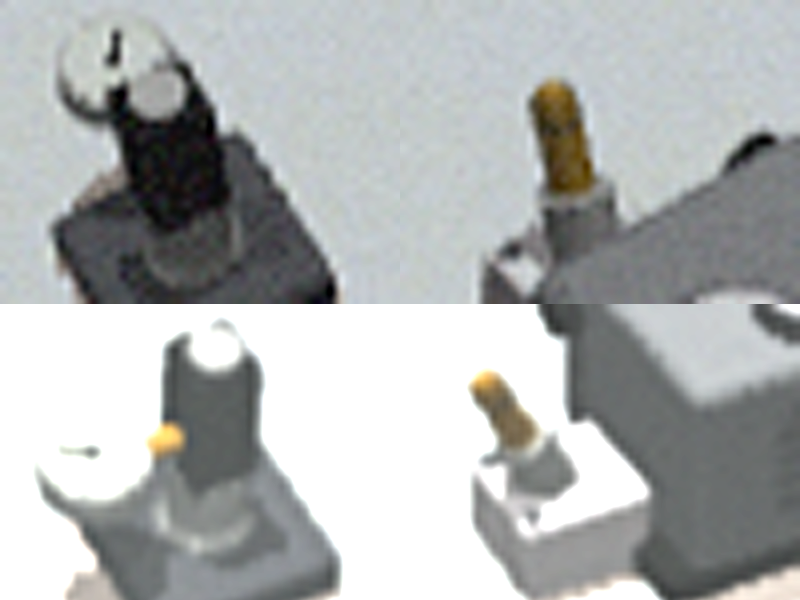

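Run:
```python
from h import *
A,B=cam('scene'),cam('side')
for n,u,v in [('cap',(249.75,243.6),(348.9,250.75)),('dial',(243.9,239.7),(334.2,265.3)),('tip',(374,191),(300.9,171.5)),('base',(376.6,203.75),(305.8,179.3))]:
    print(n,*[np.round(q,4) for q in tri(A,u,B,v)])
# bystanders, on plane guesses
for n,u,v in [('beaker',(305,196),(275,228)),('jar',(352,262),(355,206)),('bottle',(455,180),(286,140)),('flask',(180,290),(375,332)),('stub',(332,237),(323,215)),('cork',(426,146),(234,154)),('sd',(170,255),(326,350))]:
    print(n,np.round(tri(A,u,B,v)[0],3))
```

```text
cap [ 0.5615 -0.2318  0.1077] [-0.0433  0.0772] [-0.0747 -0.077 ]
dial [ 0.5166 -0.2376  0.0732] [-0.2053  0.3649] [-0.3647 -0.3779]
tip [0.5492 0.1493 0.1079] [-0.155   0.3746] [-0.2626 -0.3453]
base [0.5663 0.1508 0.0691] [-0.1679  0.3922] [-0.2786 -0.3576]
beaker [ 0.412 -0.008  0.033]
jar [0.689 0.005 0.031]
bottle [0.579 0.423 0.055]
flask [ 0.553 -0.436  0.021]
stub [0.579 0.002 0.022]
cork [0.375 0.463 0.012]
sd [ 0.422 -0.433  0.011]
```

Run:
```python
from h import *
s=robot.get_state(); K,R,t=cam('wrist'); Rt=s['tool_rot']
print('cam in tool',np.round(Rt.T@(-R.T@t-s['ee_pos']),4)); print('axes',np.round(Rt.T@R.T,3))
def down(yaw,sg,lean=0):
    x=np.array([np.cos(yaw),np.sin(yaw),0]); z=np.array([0,0,1.])
    zz=np.cos(lean)*z-np.sin(lean)*x; xx=np.cos(lean)*x+np.sin(lean)*z
    X=sg*xx; Z=-zz; return np.c_[X,np.cross(Z,X),Z]
q0=s['qpos']
for sg in (1,-1):
    print(sg)
    for p,y,l in [((.5615,-.23,.25),.13,0),((.5615,-.23,.0765),.13,0),((.538,.148,.132),.085,.436),((.51,.146,.2),.085,.436)]:
        q=robot.ik(np.array(p),down(y,sg,l)); print(None if q is None else np.round(q,2))
```

```text
cam in tool [ 0.0701 -0.0015 -0.1607]
axes [[-0.001 -0.97  -0.244]
 [ 1.    -0.001  0.   ]
 [-0.001 -0.244  0.97 ]]
1
[-0.34  0.51  0.95  1.66 -0.44  1.2  -0.73]
[-0.26  0.73  0.85  1.79 -0.67  0.93 -0.56]
[-0.97  0.3   0.65  2.21 -0.21  0.28 -1.67]
[-0.81  0.08  0.42  2.2   0.23  0.46 -2.08]
-1
[-0.42  0.59  1.11  1.66 -0.55  1.25  2.5 ]
[-0.18  0.67  0.71  1.79 -0.55  0.89  2.49]
[-0.69  0.26  0.33  2.2   0.16  0.28  1.12]
[-0.87  0.08  0.48  2.2   0.22  0.46  1.07]
```

```bash
cat >> h.py <<'E'
def down(yaw,sg=-1,lean=0):
    x=np.array([np.cos(yaw),np.sin(yaw),0]); z=np.array([0,0,1.])
    zz=np.cos(lean)*z-np.sin(lean)*x; xx=np.cos(lean)*x+np.sin(lean)*z
    X=sg*xx; Z=-zz; return np.c_[X,np.cross(Z,X),Z]
def snap(name,cams=('wrist',)):
    for c in cams:
        np.savez(f'pics/{name}_{c}.npz',*cam(c)); cv2.imwrite(f'pics/{name}_{c}.png',robot.grab_frame(c)[:,:,::-1])
def lcam(f):
    d=np.load(f); return d['arr_0'],d['arr_1'],d['arr_2']
E
python3 - <<'E'
from h import *
robot.goto_joints([-.26,.417,0,1.614,0,1.111,1.39])
print(robot.get_state()['ee_pos'])
robot.move_ptp(np.array([.54,.15,.26]),down(.085))
s=robot.get_state();print(s['time'],s['qpos'],s['ee_pos'])
snap('nip')
robot.goto_joints([.40,.417,0,1.614,0,1.111,2.09])
robot.move_ptp(np.array([.5615,-.232,.25]),down(.13))
s=robot.get_state();print(s['time'],s['qpos'],s['ee_pos'])
snap('gau')
E
```

```text
[0.6107474  0.13177754 0.22457989]
2.9583 [-0.31261826  0.26805927 -0.01797457  1.73634489  0.00521088  1.13569572
  1.32525989] [0.53966273 0.15088722 0.26085485]
4.875 [ 0.34940424  0.36212062 -0.01587811  1.63054993  0.00554518  1.14697288
  2.03696413] [ 0.56257857 -0.22957763  0.25123492]
```

View pics/nip_wrist.png

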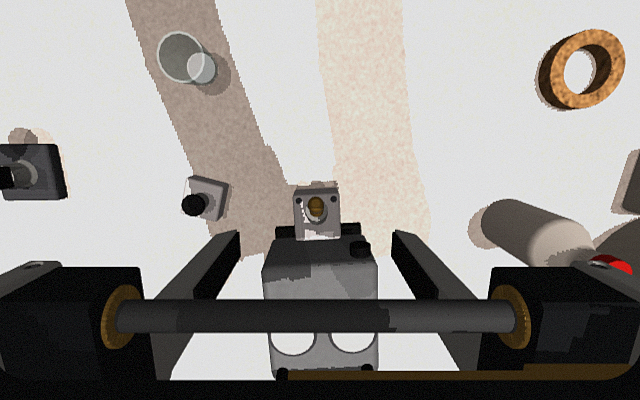

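View pics/gau_wrist.png

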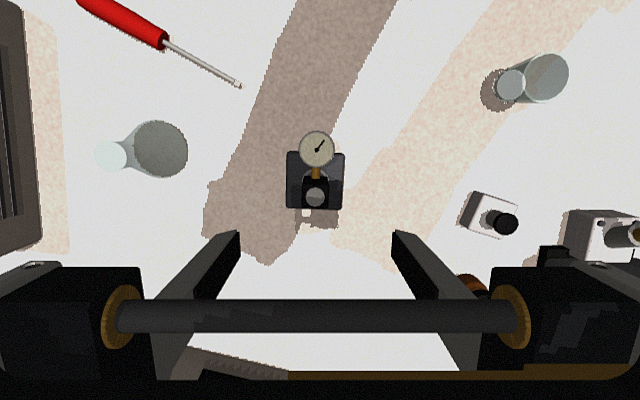

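Nip view: the brass nipple is seen end-on at about (316,206). Gauge view: dial at (316,148), grip cap at (316,197), rest block spanning columns 287–345. I'll enlarge these.

Run:
```python
import cv2,numpy as np
a=cv2.imread('pics/gau_wrist.png');b=cv2.imread('pics/nip_wrist.png')
def crop(im,x,y,w,h,s): return cv2.resize(im[y:y+h,x:x+w],None,fx=s,fy=s,interpolation=cv2.INTER_CUBIC)
g=np.hstack([crop(a,276,120,80,100,5),crop(b,280,170,80,100,5)])
cv2.imwrite('pics/crops2.png',g)
hsv=cv2.cvtColor(b,cv2.COLOR_BGR2HSV); m=((hsv[...,1]>110)&(hsv[...,0]>10)&(hsv[...,0]<32)).astype(np.uint8)
m[:, :295]=0;m[:,340:]=0;m[:190]=0;m[225:]=0
ys,xs=np.nonzero(m);print('brass',len(xs),xs.mean(),ys.mean(),xs.min(),xs.max(),ys.min(),ys.max())
gr=cv2.cvtColor(a,cv2.COLOR_BGR2GRAY)
m=(cv2.cvtColor(a,cv2.COLOR_BGR2HSV)[...,2]>120).astype(np.uint8)
n,l,st,c=cv2.connectedComponentsWithStats(m)
for i in range(1,n):
    if 40<st[i,4]<3000 and 280<c[i][0]<350 and 100<c[i][1]<215: print(st[i],c[i])
```

```text
brass 232 315.4396551724138 205.91379310344828 308 323 197 216
```

View pics/crops2.png

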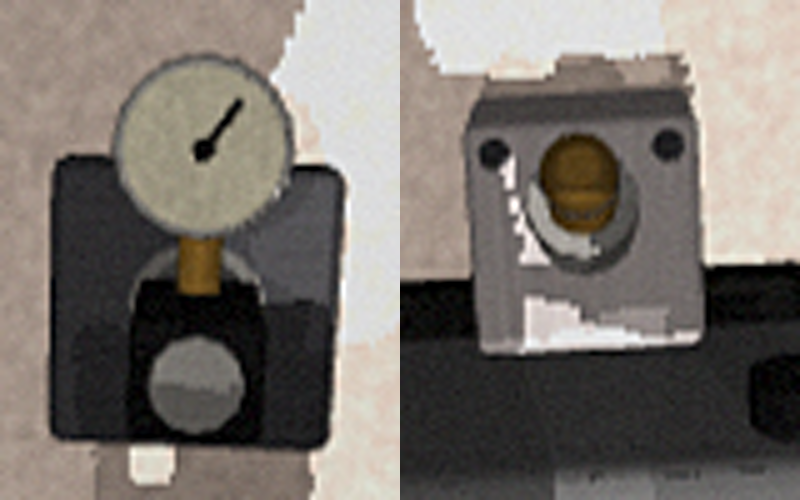

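Run:
```python
from h import *
G,N,A,B=lcam('pics/gau_wrist.npz'),lcam('pics/nip_wrist.npz'),cam('scene'),cam('side')
d=onplane(G,(316.6,149.3),.069); print('dial',d)
for z in (.099,.102,.106): print('cap',z,onplane(G,(315.4,196.8),z))
print('axis angle/dist'); 
for z in (.099,.102,.106):
    v=onplane(G,(315.4,196.8),z)-d; print(z,np.hypot(*v[:2]),np.arctan2(v[1],v[0]))
c=[((60/5+276,157/5+120),(340/5+276,170/5+120)),((55/5+276,438/5+120),(325/5+276,448/5+120))]
P=[[onplane(G,u,.02) for u in r] for r in c]
for r in P: 
    v=r[1]-r[0]; print('restedge',np.linalg.norm(v),np.arctan2(v[1],v[0])) 
print('rest centre',np.mean(np.array(P).reshape(4,3),0))
print('tip',onplane(N,(316,203.6),.108))
# boxes: block top z? valve block corners in nip image
for z in (.042,.0):
  pts=[onplane(N,(280+(x-400)/5,170+y/5),z) for x,y in [(470,125),(693,122),(703,345),(482,353)]]
  print(z,np.round(pts,4).tolist(), [np.round(np.linalg.norm(pts[i]-pts[i-1]),4) for i in range(4)])
for nm,u,v,w in [('cap',(249.75,243.6),(348.9,250.75),(315.4,196.8)),('dial',(243.9,239.7),(334.2,265.3),(316.6,149.3))]:
    for C1,u1,C2,u2 in [(A,u,G,w),(B,v,G,w)]: print(nm,tri(C1,u1,C2,u2)[0])
for C1,u1 in [(A,(374,191)),(B,(300.9,171.5))]: print('tip',tri(C1,u1,N,(316,203.6)))
```

```text
dial [ 0.51682912 -0.23583887  0.069     ]
cap 0.099 [ 0.56333068 -0.23093498  0.099     ]
cap 0.102 [ 0.56265106 -0.23102435  0.102     ]
cap 0.106 [ 0.56174491 -0.23114351  0.106     ]
axis angle/dist
0.099 0.04675942699948866 0.10506806935014681
0.102 0.04607418591100774 0.10468600237660618
0.106 0.045160541958955754 0.10415854389546371
restedge 0.07068868656243217 1.6578889433286377
restedge 0.0712903830623789 1.6655819369054254
rest centre [ 0.56094796 -0.23181313  0.02      ]
tip [0.54767572 0.15089654 0.108     ]
0.042 [[0.5554, 0.1238, 0.042], [0.5498, 0.1799, 0.042], [0.6091, 0.1887, 0.042], [0.6163, 0.1312, 0.042]] [np.float64(0.0613), np.float64(0.0563), np.float64(0.0599), np.float64(0.058)]
0.0 [[0.5649, 0.1217, 0.0], [0.5587, 0.1839, 0.0], [0.6246, 0.1937, 0.0], [0.6325, 0.1298, 0.0]] [np.float64(0.0681), np.float64(0.0626), np.float64(0.0666), np.float64(0.0644)]
cap [ 0.5613249  -0.23145964  0.10771781]
cap [ 0.56185174 -0.23121387  0.10663344]
dial [ 0.51639072 -0.23651604  0.07409719]
dial [ 0.51772234 -0.23617952  0.06953058]
tip (array([0.54777859, 0.15080398, 0.10736457]), array([ 0.01783995, -0.00182143]), array([-0.09738164, -0.05995648]))
tip (array([0.54984934, 0.1508317 , 0.10494779]), array([-0.20780621,  0.07252245]), array([-0.24369553,  1.2719551 ]))
```

Run:
```python
from h import *
p=np.array([.5615,-.2313,.0765])
robot.move_ptp(p+[0,0,.10],down(.10)); robot.pause(.3)
print(robot.get_state()['ee_pos'])
print(robot.move_linear(p,velocity=.08,threshold=8)); robot.pause(.2)
s=robot.get_state();print(s['time'],s['ee_pos'],s['force'])
robot.gripper_to(0.0)
s=robot.get_state();print(s['time'],s['ee_pos'],s['opening'],s['force'],s['moment'],s['qpos'])
snap('grip',('wrist','side'))
```

```text
[ 0.56207272 -0.23160017  0.17787593]
False
7.2167 [ 0.56163339 -0.23136527  0.07680981] [ 0.24154001 -0.6636354   0.22720235]
8.2417 [ 0.56148222 -0.2312596   0.07645491] 0.027683821772265697 [-0.3764188  -0.67977927 -0.98476214] [ 0.05433098  0.0326469  -0.01778263] [ 0.34967328  0.55843209 -0.01265632  1.7717527   0.00917067  0.81153641
  2.00343435]
```

View pics/grip_wrist.png

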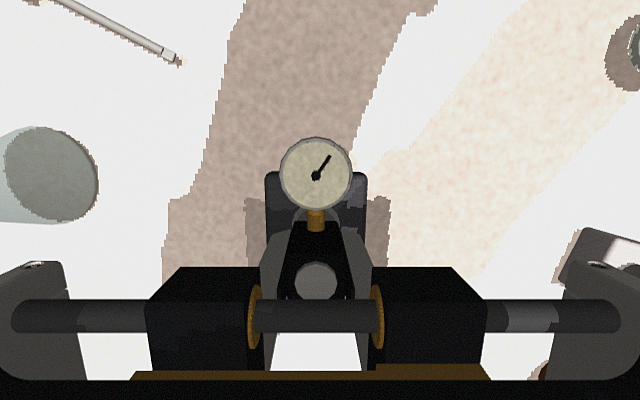

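Run:
```python
from h import *
s=robot.get_state(); p=s['ee_pos']
yaw,l=.12,np.radians(25)
F=down(yaw,-1,l); n=-F[:,2]; tip=np.array([.548,.151,.1075])
robot.move_linear(p+[0,0,.16],velocity=.12); robot.pause(.2)
s=robot.get_state(); print(s['time'],s['ee_pos'],s['opening'],s['force'])
for d in (.1,.05,.026,-.011):
    q=robot.ik(tip+n*(d+.0365),F); print(d,tip+n*(d+.0365),None if q is None else np.round(q,2))
robot.move_ptp(tip+n*(.1365),F)
robot.move_linear(tip+n*(.045+.0365),velocity=.1); robot.pause(.3)
s=robot.get_state(); print(s['time'],s['ee_pos'],tip+n*(.0815),s['qpos'],s['opening'],s['force'])
snap('pre',('wrist','side','scene'))
a=cv2.imread('pics/pre_side.png')[130:230,260:360];b=cv2.imread('pics/pre_scene.png')[150:250,330:430]
cv2.imwrite('pics/pre_c.png',cv2.convertScaleAbs(np.hstack([cv2.resize(x,(400,400),interpolation=cv2.INTER_CUBIC) for x in (a,b)]),alpha=1.4))
```

```text
10.025 [ 0.56135383 -0.23121599  0.23605761] 0.027842460077386277 [ 0.66217127 -0.62957061 -1.43626082]
0.1 [0.49072746 0.14409411 0.23121101] [ 0.1   0.01 -0.52  2.18  0.26  0.54  1.08]
0.05 [0.51170641 0.14662374 0.18589562] [ 0.03  0.13 -0.46  2.19  0.43  0.45  0.92]
0.026 [0.52177631 0.14783796 0.16414424] [-0.03  0.18 -0.4   2.19  0.51  0.41  0.85]
-0.011 [0.53730073 0.14970989 0.13061085] [-0.15  0.26 -0.27  2.19  0.59  0.33  0.77]
12.45 [0.51389642 0.1468568  0.1818051 ] [0.51380431 0.14687671 0.18136408] [ 0.0586441   0.14265815 -0.49542584  2.19050275  0.46131544  0.44392367
  0.89198107] 0.028048543016513428 [-0.06482402 -0.22955072 -1.93822773]
```

View pics/pre_c.png

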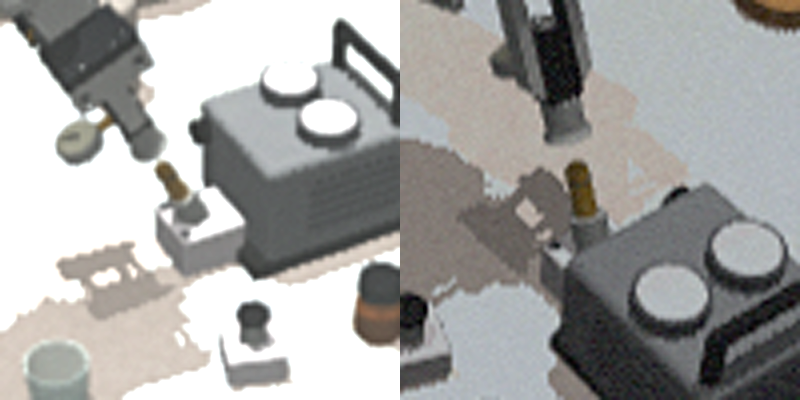

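View pics/pre_wrist.png

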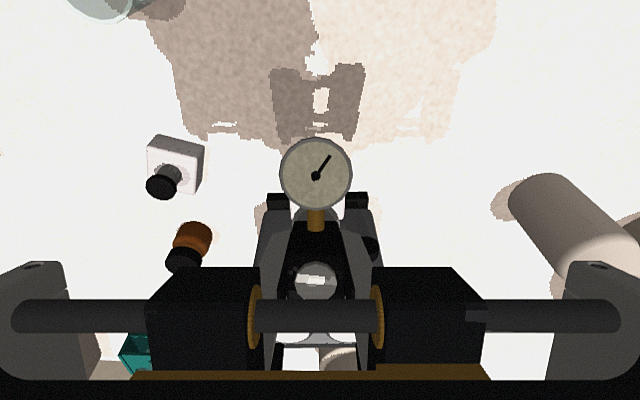

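Run:
```python
from h import *
yaw,l=.12,np.radians(25)
F=down(yaw,-1,l); n=-F[:,2]; tip=np.array([.548,.151,.1075])
f0=robot.get_state()['force']
r=robot.move_linear(tip+n*(.005+.0365),velocity=.05,threshold=6); robot.pause(.2)
s=robot.get_state(); e=s['ee_pos']-tip; df=s['force']-f0
print(r,s['time'],'d',e@n-.0365,'lat',F.T@e,'Faxial',df@n,'Ftool',F.T@df,s['opening'],s['moment'])
snap('in',('side','scene'))
a=cv2.imread('pics/in_side.png')[130:230,260:360];b=cv2.imread('pics/in_scene.png')[150:250,330:430]
cv2.imwrite('pics/in_c.png',cv2.convertScaleAbs(np.hstack([cv2.resize(x,(400,400),interpolation=cv2.INTER_CUBIC) for x in (a,b)]),alpha=1.4))
```

```text
False 13.75 d 0.005253353225280345 lat [-2.05037089e-04 -5.37066744e-05 -4.17533532e-02] Faxial -0.018129512722859932 Ftool [-0.49584443  0.04956858  0.01812951] 0.02759963000878256 [-0.05569004  0.54881097 -0.01641031]
```

View pics/in_c.png

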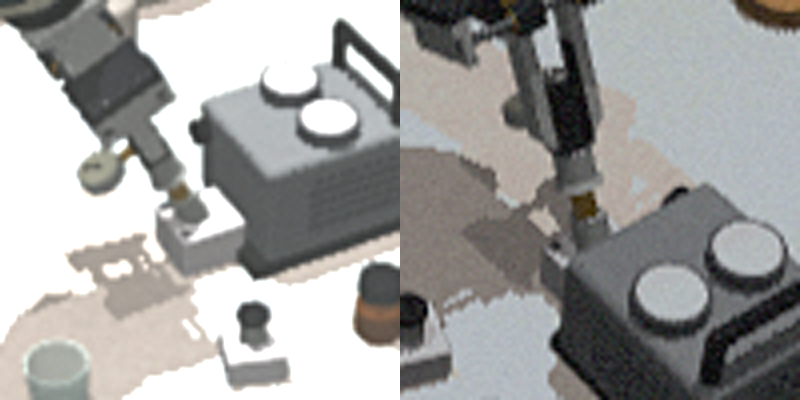

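The coupler is over the nipple with no side load. Next I press in small steps and log the axial force.

Run:
```python
from h import *
yaw,l=.12,np.radians(25)
F=down(yaw,-1,l); n=-F[:,2]; tip=np.array([.548,.151,.1075])
f0=robot.get_state()['force']
top=0; snapd=False
for d in np.arange(.0035,-.0160,-.0015):
    robot.move_linear(tip+n*(d+.0365),velocity=.02); robot.pause(.1)
    s=robot.get_state(); e=s['ee_pos']-tip; df=s['force']-f0; fa=df@n
    print(f"cmd {d*1e3:.1f} act {(e@n-.0365)*1e3:.1f} Ftool",np.round(F.T@df,1),'open',round(s['opening']*1e3,2),'t',round(s['time'],2))
    top=max(top,fa)
    if top>10 and fa<7: snapd=True
    if (snapd and fa>11) or fa>30: break
```

```text
cmd 3.5 act 3.5 Ftool [-0.1  0.7  0.1] open 28.19 t 14.2
cmd 2.0 act 2.0 Ftool [-1.1 -0.1 -0.3] open 27.67 t 14.55
cmd 0.5 act 0.5 Ftool [-0.5  0.4  0.1] open 27.68 t 14.9
cmd -1.0 act -1.0 Ftool [ 0.6  1.3 -0.7] open 27.95 t 15.25
cmd -2.5 act -2.5 Ftool [0.8 1.7 0.3] open 27.97 t 15.6
cmd -4.0 act -4.0 Ftool [0.3 1.3 0.2] open 27.98 t 15.95
cmd -5.5 act -5.2 Ftool [  2.3  -0.5 -14.7] open 27.78 t 16.3
cmd -7.0 act -6.7 Ftool [  0.4   0.1 -13. ] open 27.79 t 16.65
cmd -8.5 act -8.3 Ftool [  1.4   0.6 -10.5] open 27.41 t 17.0
cmd -10.0 act -9.8 Ftool [  1.3   0.3 -10.4] open 27.55 t 17.35
cmd -11.5 act -11.4 Ftool [ 0.3  0.1 -8.2] open 27.95 t 17.7
cmd -13.0 act -12.9 Ftool [-0.2  2.3 -6.5] open 27.87 t 18.05
cmd -14.5 act -14.5 Ftool [-1.2  1.6 -5.5] open 28.12 t 18.4
```

Run:
```python
from h import *
yaw,l=.12,np.radians(25)
F=down(yaw,-1,l); n=-F[:,2]; tip=np.array([.548,.151,.1075])
f0=np.array([0.,0,0])
b=F.T@robot.get_state()['force']; print('base',b)
for d in np.arange(-.0152,-.0185,-.0007):
    robot.move_linear(tip+n*(d+.0365),velocity=.01); robot.pause(.15)
    s=robot.get_state(); e=s['ee_pos']-tip; f=F.T@s['force']-b
    print(f"cmd {d*1e3:.1f} act {(e@n-.0365)*1e3:.1f} Fchange",np.round(f,1),'open',round(s['opening']*1e3,2),'t',round(s['time'],2))
    if f[2]<-8: break
robot.pause(.5)
s=robot.get_state(); print(s['ee_pos'],F.T@s['force']-b,s['joint_vel'].round(4))
snap('end',('side','scene','wrist'))
a=cv2.imread('pics/end_side.png')[130:230,260:360];c=cv2.imread('pics/end_scene.png')[150:250,330:430]
cv2.imwrite('pics/end_c.png',cv2.convertScaleAbs(np.hstack([cv2.resize(x,(400,400),interpolation=cv2.INTER_CUBIC) for x in (a,c)]),alpha=1.4))
```

```text
base [-0.27695752  0.8609377  -3.5705688 ]
cmd -15.2 act -15.1 Fchange [ 0.9  0.7 -3.6] open 27.76 t 18.8
cmd -15.9 act -15.4 Fchange [  3.6  -0.1 -21.8] open 27.53 t 19.2
[0.53935848 0.15007302 0.12675247] [  3.76540379  -0.70944883 -21.16184774] [ 0.0011 -0.0002  0.0007 -0.0003  0.0001  0.0004  0.0007]
```

View pics/end_c.png

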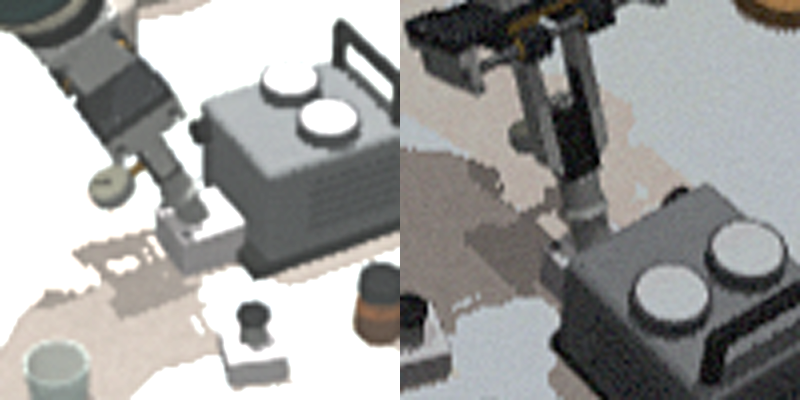

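View pics/end_wrist.png

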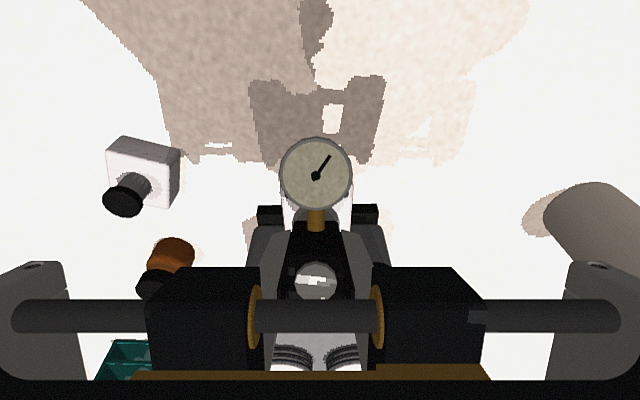

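The force record shows 14.7 N at contact, falling to about 5 N, then a hard rise to the stop. Travel from contact to stop was about 10 mm. In the wrist view the dial is still at (316,174), so the gauge has not slipped in the fingers. Handing in.

Run:
```python
from h import *
robot.sign_off()
s=robot.get_state(); print(s['time'],s['ee_pos'],s['opening'],s['force'])
```

```text
the job is handed in; nothing more can be done
the job is handed in; nothing more can be done
```

The gauge is pressed fully home on the nipple and still gripped. I handed the job in at about 20 s of the 45 s allowed; the sign-off gave no verdict.

I gripped the gauge across its y faces (27.7 mm opening), lifted it off the post and tilted it 25°. I then lowered it over the nipple along the nipple's own axis and pressed it in.

**Last checks:**
- **Snap and stop:** The axial force started at 14.7 N and fell to about 5.5 N through the snap. It then rose sharply at the stop, about 10 mm after first contact. The arm is holding with roughly 25 N of push, steady over 0.5 s.
- **Grip and fit:** The dial stayed at the same pixel in the wrist view, so the gauge had not slipped. The side and scene views show the coupler seated in line with the nipple. Side forces were only a few newtons.
- **Bystanders:** Those visible in the last pictures I viewed (beaker, jar and bottle) looked undisturbed, and the path stayed above everything on the bench. I did not re-measure any of their positions, and the flask, screwdriver and cork ring were out of view there.

**One disagreement:** First contact came about 4–5 mm deeper than my image estimate of the nipple tip's height. I used the force record rather than that height to find the stop.

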